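# Click a motorcycle gearbox up to third by its shift drum and hold it

### The arm

A 7-joint arm with a two-finger parallel gripper is mounted at the origin on the work surface. World frame = base frame: x ahead of the robot, y to its left, z up, the work surface at z = 0. Lengths are in mm, angles in rad, forces in N, time in s.
With the tool pointing down it reaches from about 400 to 875 mm from the base axis. Payload 4.4 kg.
Tool frame: the origin (TCP) lies between the finger pads, 19 mm behind the fingertips; this is the grasp point; z points along the fingers, y is the line along which they close (so a half turn about z gives the same grasp; the last joint's range is limited). The gripper opens to 85 mm and grips with 20 to 120 N. Pads are 22 mm wide; open, the fingers measure 114 mm over their backs; the gripper's body (76 mm by 85 mm) begins 54 mm behind the grasp point. The pads swing forward as they close: fully open they stand 13 mm farther back than shut.
Start: joints at [-0.066, 0.628, 0.038, 1.517, -0.027, 0.996, -0.02], TCP at [650.013, 0.026, 250.013] pointing down, gripper open.
Joint ranges: [-3.06, 3.06], [-0.37, 2.12], [-1.25, 1.32], [0.18, 2.47], [-1.1, 4.24], [0.23, 1.98], [-2.94, 2.94]. Speed limits (rad/s): [2.57, 2.57, 3.14, 3.14, 3.14, 3.14, 3.14].

### API

Orientations are given as [roll, pitch, yaw] about the fixed x, y, z axes, in that order (R = Rz(yaw) Ry(pitch) Rx(roll)).
In Python, from cell import ctrl gives the robot as it stands. The module is installed in compiled form; this text tells all that it offers.
- The arm moves only by the tool step_arm, never from a script. Its argument "commands" is one flat list of numbers, 7 for each row, row after row: the shift along the tool's x, y, z in cm, then the turn, a rotation vector about the tool's x, y, z in rad, then the opening, from 0 (shut) to 1 (fully open). A call has 1 to 10 rows; each row is the pose to reach, as a shift and turn from the pose commanded when the call began, along the tool's axes at that moment; what a row does not reach only later rows make up. A row lasts 1/10 s, in which the tool goes at most 50 mm and 8.59 degrees, less where a joint would pass 70% of its speed; a pose out of reach is approached as far as the arm can. A call with a gripper value outside its range is refused whole. The fingers move at their own pace and stop on an object; the grip force is fixed at half the most. Time passes only in rows, so rows that repeat a pose let the fingers close. It gives the time, the measured TCP pose, the force, the opening and the grip force at its end, in the units of the state.
- ctrl.read_state(): the state, without advancing time (a new reading comes with each control period).
- ctrl.get_image(name): name is "scene" or "side" or "wrist"; returns a dict with "image" (400x640x3 uint8, red, green, blue), "range_z" (400x640 float32, mm along the optical axis (not along the pixel's ray), 0 where there is no reading), "vfov" (degrees; the focal length in pixels is half the picture's height over the tangent of half this angle, whatever the lens; pixels are square), "cx", "cy" (the principal point, pixels), "D" ([k1, k2, p1, p2, k3] as OpenCV has them; the pictures are not rectified), "world_to_cam" (4x4, takes a point from world to camera coordinates). Camera axes: x right, y down, z forward; pixel columns grow to the right and rows downward; lengths in mm; the calibration is good to about 2 mm. A picture is of the moment at which its call begins.
- ctrl.finish_job(): hands the job in; it is judged then, once.
The state is a dict: "clock": time; "qpos": joint angles; "qd": joint speeds; "tau": joint torques, N m; "eef_pos": TCP position; "tool_rot": TCP orientation; "force": force on the tool from outside, world axes, zero at the start; "torque": the same for the moment, N m; "width": finger opening in mm; "gripper_force": force on a finger pad.
Only numpy, scipy, OpenCV 4.12 (cv2) and the standard library are available. Lean on these libraries where they do the work, as an engineer would, in place of code of your own. Each camera call takes 0.05 s, during which the arm holds its last target. There are 200 camera calls.

### The job

The motorcycle engine lies on its side with the clutch off and the gearbox in neutral: grip the hexagonal end of the shift drum from above and turn it clockwise (seen from above), one gear at a time, letting it click home and settle in first, then second, then third, the third click. Do not run on past third; the job ends holding: finish with the drum still gripped between the fingers and kept in third while I check the gears. Leave the loose parts lying beside the engine where they are.

Things in the scene. Friction and masses are not known exactly. Their poses are not given: they have to be found in the camera images.
- engine: Motorcycle engine, fixed, lying on its side on wood battens: rounded grey crankcase, 240 mm (its x) by 305 mm (y), four cylinder studs out of the +x side to x 275 mm. Origin: bench surface, under the shift drum's axis; z up. Open deck 118 mm high inside a gasket rim 130 mm high; on it, besides the drum, a low stub (148 mm high) at x 85, y -65 and a white gear (131 mm) at x 10, y 88.
- drum (a joint): Angle (rad) of the shift drum, growing clockwise seen from above. Neutral 0 (start), first 1.047, second 2.094, third 3.142, fourth 4.189; hard stops 0.25 beyond neutral and fourth. A sprung roller makes the clicks: leaving a gear it resists with about 0.2 N m, easing to nothing half-way, then pulls on into the next gear. Let go, the drum springs to the middle of the nearest gear.
- drum_grip (a point): Middle of the drum's end to grip, on its axis, 149.5 mm above the bench, turning with it: a steel hexagonal cage, six pins under a dark six-sided plate, 30 mm across flats, 34 mm across corners, from 141 to 158 mm above the bench, with a 10 mm bolt head 5 mm high on top. y axis: square to one pair of flats; x axis: to a corner, marked by a dark 4 mm hole. In neutral its axes are the engine's.
- clutch_shaft (a point): Top of the upright splined clutch shaft, 17 mm thick, on the engine's deck, 160 mm above the bench, at x 72, y 8 mm of the engine: the nearest tall thing to the drum.
- crank_end (a point): Top of the crank end with toothed gear (52 mm across) and nut, 162 mm above the bench, at x 95, y 105 mm of the engine.
- detent_roller (a point): Top of the 12 mm roller, 141 mm above the bench, sprung against the 48 mm six-lobed star plate (6 mm thick, top at 141 mm) just below the hexagonal cage; its arm runs from here to a pivot at x 44, y -27 mm of the engine, all lower than 142 mm.
- gear_shaft: Bystander, loose: steel gear about 64 mm across with a stub shaft, standing 56 mm high. Origin at the centre of its underside.
- clutch_drum: Bystander, loose: rusty round drum, 108 mm across, 40 mm high, open on top with a hub inside. Origin at the centre of its underside.
- bearing: Bystander, loose: steel bearing ring, 52 mm across, 15 mm high, lying flat. Origin at the centre of its underside.
- spanner: Bystander, loose: steel spanner about 160 mm long, lying flat. Origin under its middle, its length along its x axis.

How it is judged (in metres and radians):
On the way, in this order (a step that is already met when the one before it is completed fails the run):
1. the drum has clicked into first and settled there (value of joint drum between 0.85 and 1.25 rad and velocity of joint drum below 0.5 rad/s), for 0.15 s.
2. the drum has clicked into second and settled there (value of joint drum between 1.9 and 2.3 rad and velocity of joint drum below 0.5 rad/s), for 0.15 s.
3. the drum has clicked into third (value of joint drum between 2.94 and 3.34 rad), for 0.2 s.
At the end, for the whole second after the job is handed in: The drum is still, within 0.15 rad of third, with the tool point within 29 mm of the middle of its hexagonal grip and the fingers holding it with more than 5 N; the four loose parts are within 30 mm of where they were (value of joint drum between 2.99 and 3.29 rad and velocity of joint drum between -0.1 and 0.1 rad/s and contact force between the fingers and drum above 5 N and distance between the grasp point and drum_grip below 0.029 m and distance of each of gear_shaft, clutch_drum, bearing, spanner from where it was at the start of the episode below 0.03 m); the arm keeps its last pose, push and grip.
It fails at once if the drum was run on past third, over the crest towards fourth (value of joint drum above 3.66 rad).
It fails at once if a loose part beside the engine was pushed away (distance of any of gear_shaft, clutch_drum, bearing, spanner from where it was at the start of the episode above 0.03 m).
It also fails if it takes over 56 s, if anything falls off the work surface, if the arm or the gripper's body presses on something with over 40 N, if the wrist force passes 120 N, or if a joint passes its speed limit or range.

## Working session

There is one attempt and no reset: what is moved stays moved. The work goes in short steps, Python scripts to look and compute and a tool call to move; the robot and the scene stay as the last step left them, time stands still between calls to the robot, and variables do not carry over. Pictures are saved under pics/ and viewed, at most 10 in all, crops included, and the job is handed in when it is done.

Besides the shell and the picture viewer there is one more tool, called after "Request:" as name(argument=value, ...), one argument or row to a line, values as JSON. step_arm: Moves the arm, as the interface text tells. Its arguments: {"type":"object","properties":{"commands":{"type":"array"}},"required":["commands"]}

```bash
mkdir -p pics; cat > h.py <<'E'
import numpy as np, cv2
from cell import ctrl
def grab(name,fn=None):
    d=ctrl.get_image(name)
    if fn: cv2.imwrite('pics/'+fn,cv2.cvtColor(d['image'],cv2.COLOR_RGB2BGR))
    return d
def K(d):
    f=200/np.tan(np.radians(d['vfov'])/2); return np.array([[f,0,d['cx']],[0,f,d['cy']],[0,0,1.]])
def cloud(d):
    h,w=d['range_z'].shape
    u,v=np.meshgrid(np.arange(w),np.arange(h))
    p=cv2.undistortPoints(np.stack([u,v],-1).reshape(-1,1,2).astype(np.float64),K(d),np.array(d['D'],float)).reshape(-1,2)
    z=d['range_z'].reshape(-1,1).astype(float)
    c=np.hstack([p*z,z,np.ones_like(z)])
    return (c@np.linalg.inv(np.array(d['world_to_cam'])).T)[:,:3].reshape(h,w,3)
def proj(d,P):
    T=np.array(d['world_to_cam']);r,_=cv2.Rodrigues(T[:3,:3])
    return cv2.projectPoints(np.array(P,float).reshape(-1,1,3),r,T[:3,3],K(d),np.array(d['D'],float))[0].reshape(-1,2)
E
python3 - <<'E'
from h import *
d=grab('scene','s1.png');w=grab('wrist','w1.png')
np.savez('a.npz',s=cloud(d),w=cloud(w),sz=d['range_z'],wz=w['range_z'])
print(ctrl.read_state())
E
```

```text
{'clock': 0.1, 'qpos': array([-0.06577857,  0.6292502 ,  0.03844538,  1.51830457, -0.02701423,
        0.99629657, -0.02000873]), 'qd': array([ 1.08845354e-03, -2.62580298e-03, -5.39712826e-05, -3.08361164e-03,
        7.27204185e-04, -1.39523932e-03,  7.99280168e-04]), 'tau': array([ 3.65140630e-03, -5.64529252e+01,  1.23032581e+00, -1.93971133e+01,
        1.11524854e-02,  5.46943455e-03, -1.37002465e-05]), 'eef_pos': array([6.49453243e+02, 1.96571518e-02, 2.49171559e+02]), 'tool_rot': array([-3.13985177e+00,  6.70373412e-06,  1.57075710e+00]), 'force': array([-0.86167297, -0.77841442, -0.26625906]), 'torque': array([-0.00346184, -0.00585055,  0.04581801]), 'gripper_force': 0.0, 'width': 85.6371513600903}
```

View pics/s1.png

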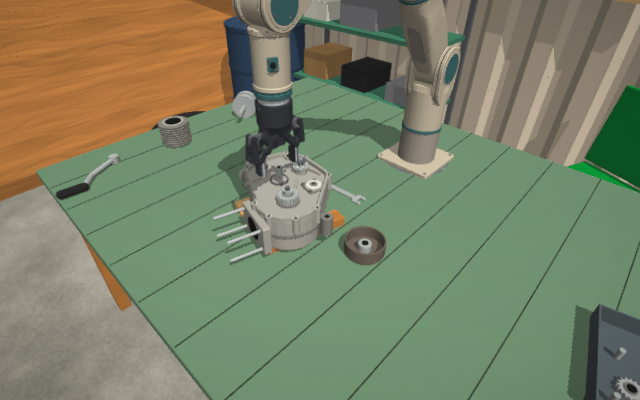

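View pics/w1.png

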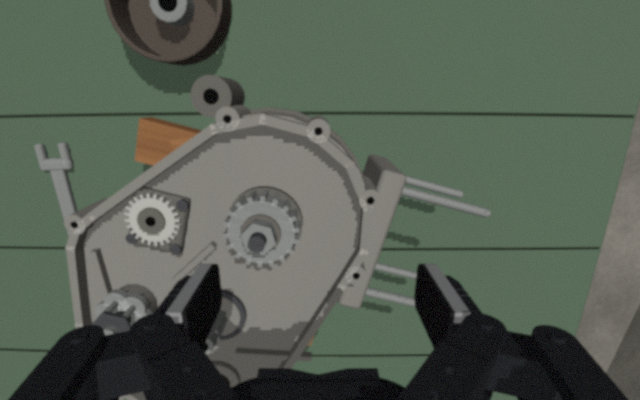

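The wrist view shows the white gear at (152,220), the crank nut at (262,232), and the drum partly behind the left finger at (120,310). I'll fit the engine pose from these.

```bash
python3 - <<'E'
from h import *
a=np.load('a.npz');w=a['w']
for n,(u,v) in dict(white=(152,222),whiterim=(170,222),crank=(260,240),crank2=(270,232),drum=(115,315),drum2=(125,300),cl=(215,325)).items():
    print(n,np.round(w[v-1:v+2,u-1:u+2].reshape(-1,3).mean(0)), a['wz'][v,u])
E
python3 - <<'E'
import cv2
i=cv2.imread('pics/w1.png')[200:400,60:330]
cv2.imwrite('pics/w1c.png',cv2.resize(i,None,fx=2.9,fy=2.9,interpolation=cv2.INTER_CUBIC))
E
```

```text
white [521. -13. 132.] 257.3426
whiterim [534. -14. 130.] 258.7589
crank [614.  -5. 184.] 229.01031
crank2 [615. -13. 153.] 237.0887
drum [492. -81. 155.] 254.86177
drum2 [492. -78. 140.] 269.53976
cl [ 565. -100.  142.] 274.15552
```

View pics/w1c.png

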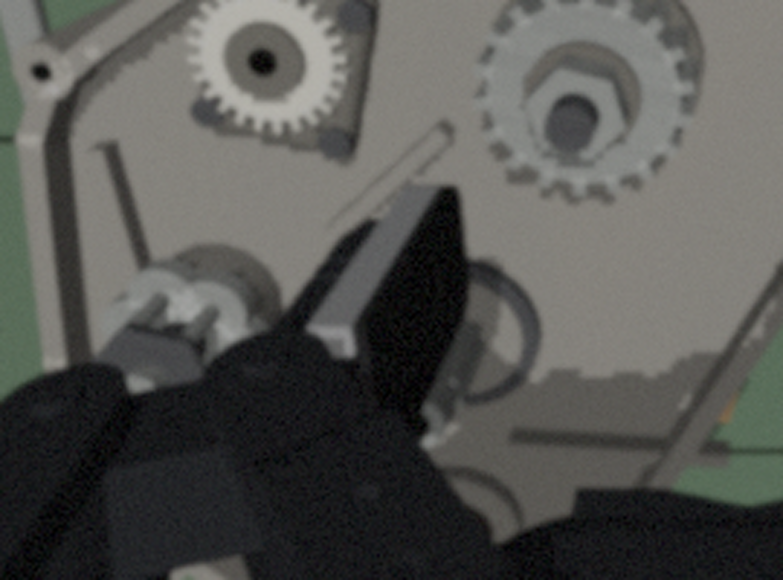

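Request:
step_arm(
  commands=[-3,-3,-2,0,0,0,1,-6,-6,-4,0,0,0,1,-9,-9,-5,0,0,0,1,-12,-12,-6,0,0,0,1,-15,-14,-6,0,0,0,1,-17,-14,-6,0,0,0,1,-17,-14,-6,0,0,0,1],
)

```text
clock: 0.8
eef_pos: [508.8, -173.7, 310.1]
tool_rot: [-3.141, 0.002, 1.565]
force: [-0.4, -0.7, 0.1]
width: 85.3
gripper_force: 0.0
```

```bash
python3 - <<'E'
from h import *
w=grab('wrist','w2.png')
np.savez('b.npz',w=cloud(w));s=ctrl.read_state();print(s['eef_pos'],s['tool_rot'],s['qpos'],s['force'])
E
```

```text
[ 509.58792659 -171.04925062  309.89442136] [-3.14140650e+00  1.98113732e-05  1.56784915e+00] [ 0.22893981  0.40036914  0.06098249  1.75429117 -0.02836978  0.98795803
  0.29778466] [-0.40503492  1.3377544  -0.31601139]
```

View pics/w2.png

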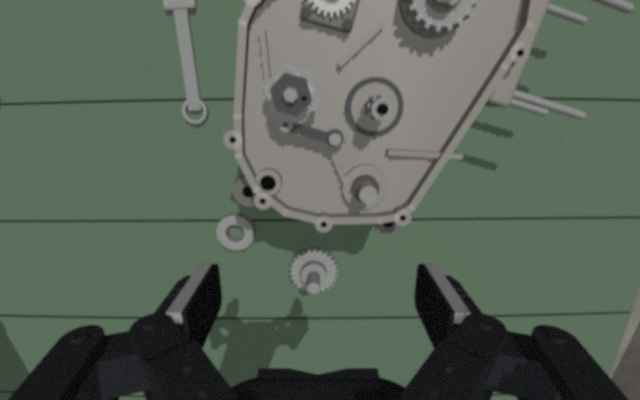

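The view is clear: hex plate at about (291,94) with its marker hole at (304,99), roller at (288,126), clutch shaft at (382,108), stub at (368,193). Next I'll measure centres and orientation.

```bash
python3 - <<'E'
from h import *
w=np.load('b.npz')['w']; im=cv2.imread('pics/w2.png')
print(np.round(w[94,278:306,2]),np.round(w[76:116,282,2]))
# plate top z 150..160.5 near
def seg(u,v,r,lo,hi):
    s=w[v-r:v+r,u-r:u+r].reshape(-1,3); return s[(s[:,2]>lo)&(s[:,2]<hi)]
p=seg(291,94,32,152,172)
c,sz,a=cv2.minAreaRect(p[:,:2].astype(np.float32)); print('drum',c,sz,a,len(p),p.mean(0),p[:,2].min(),p[:,2].max())
for n,q in dict(cl=seg(382,107,14,154,168),stub=seg(368,190,14,143,156)).items(): print(n,len(q),(q.min(0)+q.max(0))/2,q.mean(0))
h=w[99,304];print('hole',h)
i=im[60:150,245:405];cv2.imwrite('pics/w2c.png',cv2.resize(i,None,fx=5,fy=5,interpolation=cv2.INTER_CUBIC))
E
```

```text
[157. 156. 158. 157. 158. 161. 162. 162. 162. 162. 160. 161. 162. 161.
 161. 161. 161. 161. 162. 157. 156. 157. 157. 158. 156. 157. 157. 157.] [156. 157. 158. 157. 158. 158. 157. 157. 157. 157. 157. 157. 157. 157.
 157. 156. 157. 157. 158. 156. 155. 157. 156. 156. 156. 156. 156. 157.
 157. 157. 156. 156. 157. 158. 154. 157. 157. 158. 139. 140.]
drum (487.0317687988281, -95.19636535644531) (33.00898742675781, 29.791027069091797) 45.57554244995117 1305 [487.19087108 -94.96762241 157.37811575] 154.45931125321232 163.40438081176143
cl 400 [ 558.88507809 -105.85581827  158.35656512] [ 558.61399938 -105.760924    159.08249773]
stub 268 [ 551.99307289 -179.61585991  145.7136754 ] [ 552.03704333 -179.49436252  146.57499564]
hole [497.92725857 -97.89736289 157.32756423]
```

View pics/w2c.png

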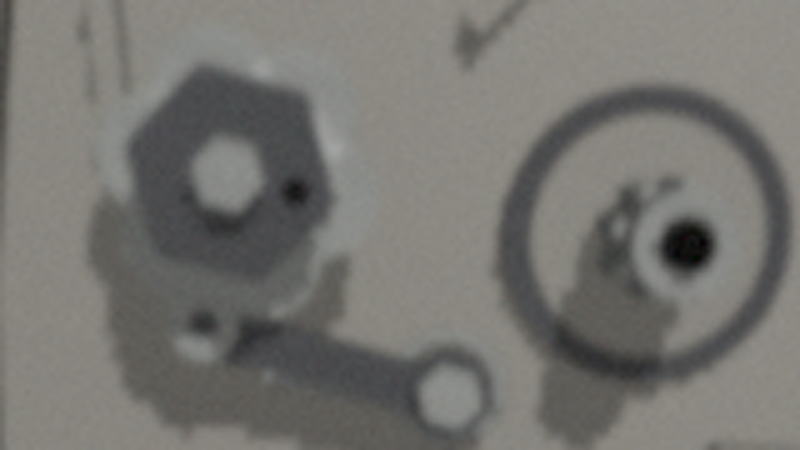

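Drum at (487,-95), plate top at z≈157. Both reference points agree on engine yaw −15.0° (distances 72.7 and 106.7 mm, against 72.4 and 107.0). To put the fingers on engine ±y, the tool turns −1.31 about z.

Request:
step_arm(
  commands=[2,-1,1,0,0,-0.14,0.7,4,-2,2,0,0,-0.28,0.7,6,-2.3,4,0,0,-0.42,0.7,7.5,-2.3,6,0,0,-0.56,0.7,7.5,-2.3,8,0,0,-0.7,0.7,7.5,-2.3,9,0,0,-0.84,0.7,7.5,-2.3,10,0,0,-0.98,0.7,7.5,-2.3,10,0,0,-1.12,0.7,7.5,-2.3,10,0,0,-1.26,0.7,7.5,-2.3,10,0,0,-1.31,0.7],
)

```text
clock: 1.85
eef_pos: [487.3, -92.8, 209.6]
tool_rot: [3.14, -0.001, 2.887]
force: [-0.1, 0.7, 0.4]
width: 59.9
gripper_force: 0.0
```

Request:
step_arm(
  commands=[0,0,0,0,0,0,0.7,0,0,0,0,0,0,0.7,0,0,0,0,0,0,0.7],
)

```text
clock: 2.15
eef_pos: [487.1, -94.3, 209.9]
tool_rot: [3.141, -0.0, 2.881]
force: [0.4, 0.4, -0.0]
width: 59.5
gripper_force: 0.0
```

```bash
python3 - <<'E'
from h import *
d=grab('wrist','w3.png');s=ctrl.read_state();print(s)
P=cloud(d)
print('drum px',proj(d,[[487,-95,157],[487,-95,163]]))
q=P.reshape(-1,3);q=q[(np.hypot(q[:,0]-487,q[:,1]+95)<26)&(q[:,2]>152)&(q[:,2]<160)]
print(len(q),q.min(0),q.max(0))
E
```

```text
{'clock': 2.2, 'qpos': array([ 0.34308566,  0.4794492 , -0.29545361,  1.97710876,  0.20641315,
        0.71357618,  1.23234114]), 'qd': array([ 4.78464318e-03, -2.54319538e-03,  2.39442823e-03,  7.57375503e-05,
        1.85689781e-03, -1.49199820e-04,  3.53652425e-03]), 'tau': array([-3.81817238e-02, -4.30821848e+01, -2.36693121e+00, -1.47889987e+01,
        1.50633943e-03, -4.38584209e-06, -8.81398941e-03]), 'eef_pos': array([487.11554571, -94.42345825, 209.98137758]), 'tool_rot': array([ 3.14143464e+00, -7.31299207e-05,  2.88081669e+00]), 'force': array([-0.22231457,  1.12969168,  0.03926917]), 'torque': array([-0.03057031, -0.0493769 ,  0.08741798]), 'gripper_force': 0.0, 'width': 59.73950043412332}
drum px [[315.07203381 240.46407992]
 [315.00098178 244.93119618]]
2024 [ 470.77153497 -111.717359    152.34648538] [503.61429233 -78.85739752 159.99420656]
```

View pics/w3.png

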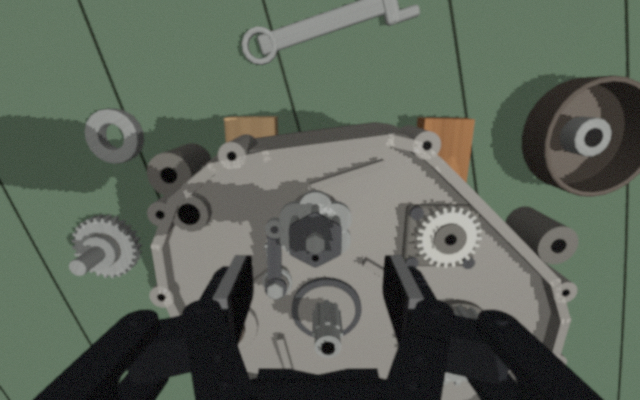

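The drum sits at (315,240), centred between the fingers with its flats square to them. Before descending I'll check the real fingertip depth.

```bash
python3 - <<'E'
from h import *
d=grab('wrist');P=cloud(d)
for u0,u1 in((212,252),(385,425)):
    s=P[250:315,u0:u1].reshape(-1,3);s=s[s[:,2]>170];print(len(s),np.percentile(s[:,2],[0,2,10,50]))
E
```

```text
2096 [195.63878793 198.66375276 202.99558959 218.27964919]
2095 [197.12849288 199.85142036 203.99862988 218.46601858]
```

Request:
step_arm(
  commands=[0,0,1,0,0,0,0.7,0,0,2,0,0,0,0.7,0,0,3,0,0,0,0.7,0,0,3.5,0,0,0,0.7,0,0,3.5,0,0,0,0.7,0,0,3.5,0,0,0,0.5,0,0,3.5,0,0,0,0.5],
)

```text
clock: 2.95
eef_pos: [487.3, -95.0, 175.2]
tool_rot: [3.141, 0.001, 2.881]
force: [-0.2, 0.2, 0.2]
width: 42.5
gripper_force: 0.0
```

Request:
step_arm(
  commands=[0,0,0.7,0,0,0,0.5,0,0,1.3,0,0,0,0.5,0,0,1.3,0,0,0,0.5,0,0,1.3,0,0,0,0.2,0,0,1.3,0,0,0,0.1,0,0,1.3,0,0,0,0,0,0,1.3,0,0,0,0,0,0,1.3,0,0,0,0,0,0,1.3,0,0,0,0],
)

```text
clock: 3.85
eef_pos: [486.5, -95.6, 164.2]
tool_rot: [-3.14, 0.0, 2.88]
force: [-6.1, 0.1, 21.4]
width: 28.5
gripper_force: 76.0
```

The grip holds, but there is 21 N of upward push, so I'll raise the command 3 mm to relieve it.

Request:
step_arm(
  commands=[0,0,-0.15,0,0,0,0,0,0,-0.3,0,0,0,0,0,0,-0.3,0,0,0,0,0,0,-0.3,0,0,0,0],
)

```text
clock: 4.25
eef_pos: [486.7, -95.6, 164.7]
tool_rot: [-3.141, -0.001, 2.88]
force: [-1.1, -3.4, -1.8]
width: 28.0
gripper_force: 76.1
```

```bash
python3 - <<'E'
from h import *
s=ctrl.read_state();print({k:np.round(s[k],3) for k in s})
E
```

```text
{'clock': np.float64(4.25), 'qpos': array([ 0.32 ,  0.549, -0.265,  2.02 ,  0.245,  0.603,  1.199]), 'qd': array([-0.001, -0.   , -0.001, -0.   , -0.   ,  0.001,  0.   ]), 'tau': array([-1.6050e+00, -4.6106e+01, -3.9540e+00, -1.3256e+01, -5.0900e-01,
       -3.2800e-01,  1.2000e-02]), 'eef_pos': array([486.661, -95.581, 164.735]), 'tool_rot': array([-3.141e+00, -1.000e-03,  2.880e+00]), 'force': array([-1.095, -3.419, -1.807]), 'torque': array([-0.529,  0.161,  0.012]), 'gripper_force': np.float64(76.073), 'width': np.float64(27.95)}
```

The push is gone. Turning to first.

Request:
step_arm(
  commands=[0,0,0,0,0,0.11,0,0,0,0,0,0,0.22,0,0,0,0,0,0,0.33,0,0,0,0,0,0,0.44,0,0,0,0,0,0,0.55,0,0,0,0,0,0,0.66,0,0,0,0,0,0,0.77,0,0,0,0,0,0,0.88,0,0,0,0,0,0,0.98,0,0,0,0,0,0,1.05,0],
)

```text
clock: 5.25
eef_pos: [487.7, -94.6, 164.8]
tool_rot: [3.14, 0.0, 1.828]
force: [0.4, -1.3, -5.0]
width: 28.1
gripper_force: 75.7
```

Request:
step_arm(
  commands=[0,0,0,0,0,0,0,0,0,0,0,0,0,0,0,0,0,0,0,0,0,0,0,0,0,0,0,0,0,0,0,0,0,0,0],
)

```text
clock: 5.75
eef_pos: [487.6, -94.6, 164.8]
tool_rot: [3.14, -0.0, 1.832]
force: [4.7, -0.2, -10.2]
width: 28.4
gripper_force: 74.6
```

```bash
python3 - <<'E'
from h import *
d=grab('wrist','w4.png');s=ctrl.read_state();print(s['qpos'],s['torque'],s['gripper_force'])
i=cv2.imread('pics/w4.png')[180:320,200:430];cv2.imwrite('pics/w4c.png',cv2.resize(i,None,fx=3.4,fy=3.4,interpolation=cv2.INTER_CUBIC))
E
```

```text
[ 0.1096295   0.53933415  0.03751174  2.02573118 -0.03634578  0.57619954
  0.43294782] [ 0.09053801 -1.03146313 -0.03304034] 74.4869926571846
```

View pics/w4c.png

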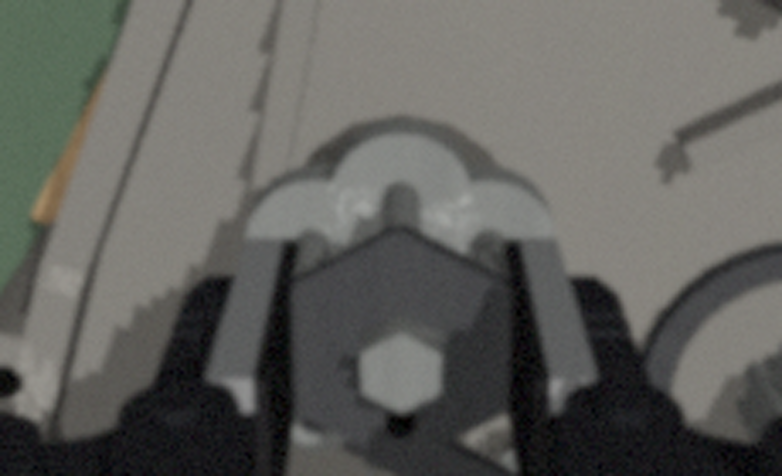

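In the crop, the hex flats lie square against both pads and the marker hole at (400,425) still points along tool −x. So the drum followed and sits in first. On to second.

Request:
step_arm(
  commands=[0,0,0,0,0,0.11,0,0,0,0,0,0,0.22,0,0,0,0,0,0,0.33,0,0,0,0,0,0,0.44,0,0,0,0,0,0,0.55,0,0,0,0,0,0,0.66,0,0,0,0,0,0,0.77,0,0,0,0,0,0,0.88,0,0,0,0,0,0,0.98,0,0,0,0,0,0,1.05,0],
)

```text
clock: 6.8
eef_pos: [488.9, -95.0, 164.8]
tool_rot: [3.138, -0.002, 0.778]
force: [7.5, -1.7, -15.7]
width: 28.4
gripper_force: 73.8
```

Request:
step_arm(
  commands=[0,0,0,0,0,0,0,0,0,0,0,0,0,0,0,0,0,0,0,0,0,0,0,0,0,0,0,0,0,0,0,0,0,0,0],
)

```text
clock: 7.3
eef_pos: [488.9, -95.0, 164.8]
tool_rot: [3.139, -0.002, 0.781]
force: [7.1, -1.1, -14.2]
width: 28.0
gripper_force: 73.9
```

```bash
python3 - <<'E'
from h import *
d=grab('wrist','w5.png');s=ctrl.read_state();print(s['qpos'],s['torque'],s['gripper_force'])
i=cv2.imread('pics/w5.png')[180:320,200:430];cv2.imwrite('pics/w5c.png',cv2.resize(i,None,fx=3.4,fy=3.4,interpolation=cv2.INTER_CUBIC))
E
```

```text
[-0.09900865  0.56396069  0.34376885  2.0303296  -0.32667116  0.59552257
 -0.32183815] [-0.38043965 -1.59614649 -0.01311987] 73.9120052754879
```

View pics/w5c.png

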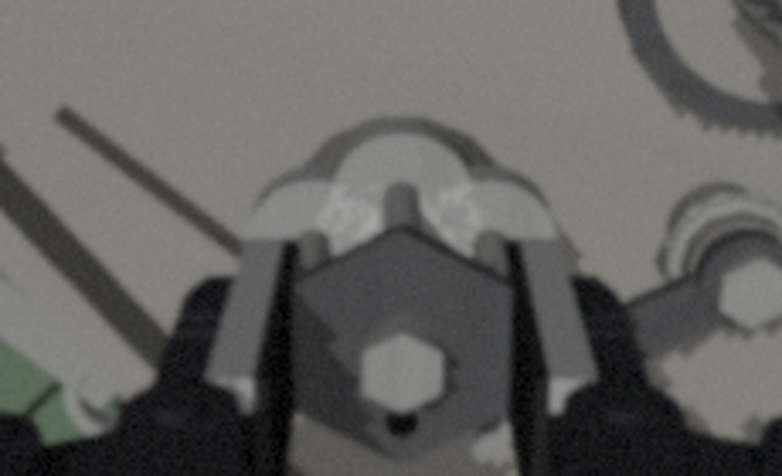

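The hole is still at the bottom, at (402,425), so the drum is in second. On to third, easing the z pull by 1 mm.

Request:
step_arm(
  commands=[0,0,0.05,0,0,0.11,0,0,0,0.1,0,0,0.22,0,0,0,0.1,0,0,0.33,0,0,0,0.1,0,0,0.44,0,0,0,0.1,0,0,0.55,0,0,0,0.1,0,0,0.66,0,0,0,0.1,0,0,0.77,0,0,0,0.1,0,0,0.88,0,0,0,0.1,0,0,0.97,0,0,0,0.1,0,0,1.04,0],
)

```text
clock: 8.35
eef_pos: [489.3, -96.4, 164.8]
tool_rot: [3.14, -0.005, -0.263]
force: [5.5, -4.8, -7.1]
width: 28.0
gripper_force: 75.6
```

Request:
step_arm(
  commands=[0,0,0,0,0,0,0,0,0,0,0,0,0,0,0,0,0,0,0,0,0,0,0,0,0,0,0,0,0,0,0,0,0,0,0],
)

```text
clock: 8.85
eef_pos: [489.2, -96.3, 164.8]
tool_rot: [3.14, -0.005, -0.26]
force: [4.2, -3.0, -6.3]
width: 28.3
gripper_force: 75.7
```

```bash
python3 - <<'E'
from h import *
d=grab('wrist','w6.png');s=ctrl.read_state();print(s['qpos'],s['qd'],s['torque'],s['gripper_force'],s['eef_pos'],s['tool_rot'])
i=cv2.imread('pics/w6.png')[180:320,200:430];cv2.imwrite('pics/w6c.png',cv2.resize(i,None,fx=3.4,fy=3.4,interpolation=cv2.INTER_CUBIC))
E
```

```text
[-0.28907237  0.62729163  0.64712846  2.0354336  -0.60548229  0.66861057
 -1.07490402] [ 0.0008037   0.00157587  0.00022774  0.00176572 -0.00080977  0.00120523
 -0.00042938] [-0.99007291 -1.15991623 -0.0405693 ] 75.71092173457146 [489.1935502  -96.35356508 164.7896995 ] [ 3.14046955 -0.0053441  -0.25966127]
```

View pics/w6c.png

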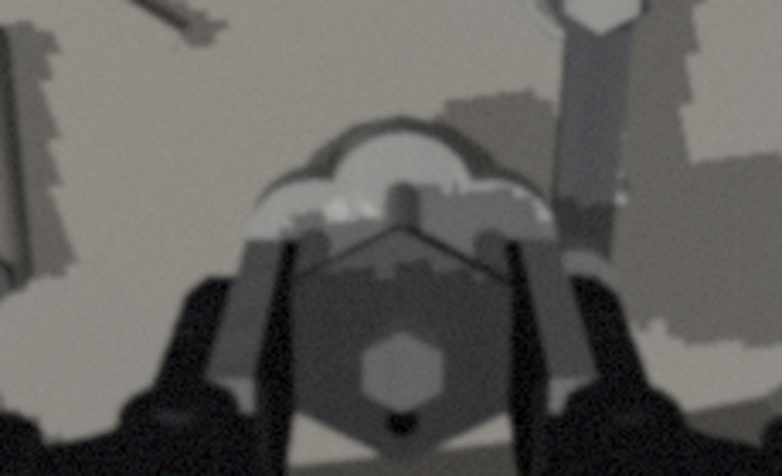

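The drum is in third: the tool has turned 3.14 rad in total, the hole is still at (402,424), the flats are square on the pads and the grip is 76 N. Handing in.

```bash
python3 -c "
from cell import ctrl
print(ctrl.finish_job())"
```

```text
the job is handed in; nothing more can be done
None
```

I turned the shift drum through first and second into third, letting it settle at each, and handed the job in with the drum still gripped at about 76 N; I moved none of the loose parts, and no verdict came back.

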